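Clip the lid of the egg box shut

TASK

The lid is on the glass food box of boiled eggs, but the two clip tabs at its left and right ends still stand open. With a fingertip, fold each of these tabs down over the end of the box and press it in until its edge snaps under the glass lip and it stays flat and shut by itself. Press gently and do not pick up, tip or shove the box about; leave the teaspoon lying on the lid and do not disturb the other things.

Things in the scene. Friction and masses are not known exactly. Their poses are not given: they have to be found in the camera images.
- food_box: Glass box of eggs with a white lid, loose, about 1.5 kg; 127 (x, over the shut front and back tabs) x 200 (y, long way, roughly left-right) x 84 mm high. Origin: centre of its underside; z up, +y to its left end. Solid to 84 mm. Wall cabinets overhang from 60 mm behind it, 0.48 m up: keep wrist and elbow on the robot side.
- left_tab (a joint): White tab on the left (+y) end of the lid, 64 wide, 31 long, 2.5 mm thick; value in rad: 0 = shut, hanging, 1.57 = level outwards, more = upwards (stop 2.5). Light springy hinge: let go below about 0.6 it springs back out, or rests against the lip at 0.1 to 0.5, until its inner edge has snapped under the lip (2 to 6 N inwards near the free edge); then it stays at 0 to 0.05.
- right_tab (a joint): Mirror image of left_tab on the right (-y) end; value in rad: 0 = shut, hanging, 1.57 = level outwards, more = upwards (stop 2.5). Light springy hinge: let go below about 0.6 it springs back out, or rests against the lip at 0.1 to 0.5, until its inner edge has snapped under the lip (2 to 6 N inwards near the free edge); then it stays at 0 to 0.05.
- left_hinge (a point): Middle of the left tab's hinge line, on the left edge of the lid (box frame: x 0, y +100 mm, z 80 mm); the hinge line runs along the box's x. With the tab shut, its outer face lies 5 mm outwards (+y) of this point and its free edge 31 mm below it. The rounded glass lip, 5 mm thick, lies 12 mm below it and stands out to 1.5 mm outwards of it; the wall under the lip is 8 mm inwards.
- right_hinge (a point): Middle of the right tab's hinge line (box frame: x 0, y -100 mm, z 80 mm); the same as left_hinge, mirrored.
- left_tab_edge (a point): Middle of the left tab's free edge, on its outer face; it moves with the tab.
- right_tab_edge (a point): Middle of the right tab's free edge, on its outer face; it moves with the tab.
- teaspoon: Steel teaspoon, 132 x 26 x 9 mm, lying loose on the lid, roughly the long way. Origin: centre of its underside. Leave it there.
- herb_jar: Glass spice jar with a red cap, 45 mm wide, 106 mm tall, standing 195 to 225 mm to the left of the box's centre. Origin: centre of its underside. Bystander.
- spice_jar: Glass spice jar with a red cap, 45 mm wide, 106 mm tall, standing 195 to 225 mm to the right of the box's centre. Origin: centre of its underside. Bystander.
- mug: Striped mug, 78 x 116 x 101 mm, standing at the back left. Origin: centre of its underside. Bystander.
- egg_carton: Closed cardboard six-egg carton, 106 x 155 x 72 mm, at the back. Origin: centre of its underside. Bystander.
- tumbler: Clear drinking glass, 81 mm wide, 93 mm tall, standing on the left part of the worktop. Origin: centre of its underside. Bystander.
- pepper_grinder: Dark wooden pepper mill, 58 mm wide, 170 mm tall, standing at the right. Origin: centre of its underside. Bystander.

How it is judged:
By the outcome, as a careful person would: the job done as asked, in the order asked, and still so for the second after the job is handed in, with the robot touching nothing.
It also fails if it takes over 45 s, if anything falls off the work surface, if the arm or the gripper's body presses on something with over 40 N, if the wrist force passes 120 N, or if a joint passes its speed limit or range.

ROBOT

A 7-joint arm with a two-finger parallel gripper is mounted at the origin on a cart in front of the work surface, level with it; the furniture and walls round the work are solid. World frame = base frame: x ahead of the robot, y to its left, z up, the work surface at z = 0. Lengths are in m, angles in rad, forces in N, time in s.
With the tool pointing down it reaches from about 0.425 to 0.875 m from the base axis. Payload 9.9 kg.
Tool frame: the origin (TCP) lies on the centre line of the jaws, within the pads' length; the fingertips stand 17 mm ahead of it and the grasp point (between the pads) lies 2 mm behind it; z points along the fingers, y is the line along which they close (so a half turn about z gives the same grasp; the last joint's range is limited). The gripper opens to 85 mm and grips with 20 to 120 N. Pads are 22 mm wide; open, the fingers measure 114 mm over their backs; the gripper's body (76 mm by 85 mm) begins 54 mm behind the grasp point. The pads swing forward as they close: fully open they stand 13 mm farther back than shut.
Start: joints at [1.041, 0.576, 0.025, 1.437, -0.015, 1.129, -0.057], TCP at [0.291, -0.609, 0.221] pointing down, gripper open.
Joint ranges: [-2.76, 2.76], [-0.34, 2.15], [-1.52, 1.57], [0.19, 2.46], [-1.09, 4.23], [0.17, 1.99], [-2.82, 2.82]. Speed limits (rad/s): [2.22, 2.22, 3.01, 3.01, 3.14, 3.14, 3.14].

INTERFACE

Orientations are given as a rotation vector (axis times angle).
In Python, from bench import manip gives the robot as it stands.
- The arm moves only by the shell command python3 -m crank 'ROWS' [FORCE]. ROWS is a JSON object with one list for each field, all of the same length, 1 to 10, a row being the entries at one place: x, y, z (the shift in a scale on which 1.0 is 1 m), drx, dry, drz (a rotation vector in normalised numbers (1 is pi rad)), aperture (the finger opening in m); each row is the pose to reach, as a shift and turn from the pose commanded when the command began, along the tool's axes at that moment; what a row does not reach only later rows make up. A row lasts 1/12 s, in which the tool goes at most 0.0417 m and 0.125 rad, less where a joint would pass 70% of its speed; a pose out of reach is approached as far as the arm can. The fingers move at their own pace and stop on an object; FORCE is the grip in N (left out, the last holds). Time passes only in rows, so rows that do not move let the fingers close. It prints the time, the measured TCP pose, the force, the opening and the grip force at its end. A shift or turn number past 1, either way, is cut back to 1. Input that does not fit is refused with a message, and nothing moves.
- manip.observe(): the state, without advancing time (a new reading comes with each control period).
- manip.capture(name): name is "scene" or "side" or "wrist"; returns (picture, depth): 420x560x3 uint8, red, green, blue; 420x560 float32, m along the optical axis (not along the pixel's ray), 0 where there is no reading.
- manip.camera_model(name): a dict with "vertical_fov" (degrees; the focal length in pixels is half the picture's height over the tangent of half this angle, whatever the lens; pixels are square), "cx", "cy" (the principal point, pixels), "k1" (the pictures are not rectified: a ray, as slopes to the right and down, at radius r is drawn at 1 + k1 r^2 times it, then the intrinsics apply), "T" (4x4, takes a point from camera to world coordinates); the wrist camera has in their place "T_tool_cam" (4x4, takes a point from camera to tool coordinates, whose origin is the TCP and whose axes are the flange's). Camera axes: x right, y up, looking along -z (the intrinsics and any distortion apply to the point x, -y, -z); pixel columns grow to the right and rows downward; lengths in m; the calibration is good to about 2 mm. A picture is of the moment at which its call begins: read the wrist's pose just before it. camera_model takes no time and is no camera call.
- manip.finish_job(): hands the job in; it is judged then, once.
The state is a dict: "time_s": time; "qpos": joint angles; "joint_velocities": joint speeds; "joint_efforts": joint torques, N m; "position": TCP position; "ee_rot": TCP orientation; "ft_force": force on the tool from outside, world axes, zero at the start; "ft_torque": the same for the moment, N m; "opening": finger opening in m; "grip_force": force on a finger pad.
Only numpy, scipy, OpenCV 4.12 (cv2) and the standard library are available. Lean on these libraries where they do the work, as an engineer would, in place of code of your own. Each camera call takes 0.05 s, during which the arm holds its last target. There are 200 camera calls.

## Working session

There is one attempt and no reset: what is moved stays moved. The work goes in short steps, Python scripts to look and compute and a shell command to move; the robot and the scene stay as the last step left them, time stands still between calls to the robot, and variables do not carry over. Pictures are saved under pics/ and viewed, at most 10 in all, crops included, and the job is handed in when it is done.

```bash
ls; mkdir -p pics
cat > h.py <<'E'
import numpy as np, cv2
from bench import manip
from scipy.spatial.transform import Rotation as R
def T_of(name):
    m=manip.camera_model(name)
    if "T" in m: return m,np.array(m["T"])
    s=manip.observe(); T=np.eye(4); T[:3,:3]=R.from_rotvec(s["ee_rot"]).as_matrix(); T[:3,3]=s["position"]
    return m,T@np.array(m["T_tool_cam"])
def cloud(name):
    m,T=T_of(name); img,d=manip.capture(name)
    f=img.shape[0]/2/np.tan(np.radians(m["vertical_fov"])/2)
    K=np.array([[f,0,m["cx"]],[0,f,m["cy"]],[0,0,1]])
    v,u=np.mgrid[:420,:560]
    p=cv2.undistortPoints(np.stack([u,v],-1).reshape(-1,1,2).astype(np.float64),K,np.array([m["k1"],0,0,0,0.])).reshape(420,560,2)
    c=np.stack([p[...,0]*d,-p[...,1]*d,-d],-1)
    P=c@T[:3,:3].T+T[:3,3]; P[d==0]=np.nan
    return img,P,T
E
python3 - <<'E'
from h import *
s=manip.observe(); print({k:np.round(v,3) for k,v in s.items()})
for n in ("scene","side","wrist"):
    img,P,T=cloud(n); np.savez(n+".npz",img=img,P=P,T=T); cv2.imwrite(f"pics/{n}0.png",img[...,::-1]); print(n,T.round(3).tolist(),{k:v for k,v in manip.camera_model(n).items() if k[0]!='T'})
E
```

```text
pics
{'time_s': np.float64(0.0), 'qpos': array([ 1.041,  0.577,  0.025,  1.438, -0.015,  1.129, -0.057]), 'joint_velocities': array([ 0.   , -0.   , -0.001,  0.   ,  0.   ,  0.001,  0.001]), 'joint_efforts': array([ 0.0000e+00, -7.6575e+01,  2.2510e+00, -2.8596e+01,  1.5000e-02,
        1.3000e-02, -0.0000e+00]), 'position': array([ 0.291, -0.609,  0.221]), 'ee_rot': array([-3.062e+00, -6.940e-01,  1.000e-03]), 'ft_force': array([-0.331,  0.018, -0.036]), 'ft_torque': array([-0.014,  0.022, -0.038]), 'grip_force': np.float64(0.0), 'opening': np.float64(0.086)}
scene [[0.757, 0.357, -0.548, -0.256], [-0.654, 0.414, -0.634, -1.002], [0.0, 0.837, 0.546, 0.914], [0.0, 0.0, 0.0, 1.0]] {'vertical_fov': 48.58562573991144, 'cx': 275.60136482647624, 'cy': 210.3830441657743, 'k1': 0.026860107117295123}
side [[-0.319, 0.784, -0.533, -0.186], [-0.948, -0.271, 0.168, 0.199], [-0.013, 0.559, 0.829, 1.288], [0.0, 0.0, 0.0, 1.0]] {'vertical_fov': 43.55173269304504, 'cx': 279.9095932451574, 'cy': 210.64003572439785, 'k1': -0.20304646264085371}
wrist [[0.432, 0.858, 0.277, 0.361], [-0.902, 0.411, 0.131, -0.576], [-0.002, -0.307, 0.952, 0.374], [0.0, 0.0, 0.0, 1.0]] {'vertical_fov': 67.85093416130785, 'cx': 279.98358525205606, 'cy': 207.53692748895068, 'k1': 0.01803951701821804}
```

View pics/scene0.png

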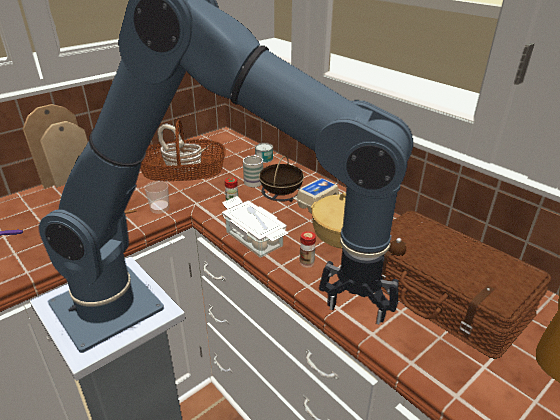

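View pics/side0.png

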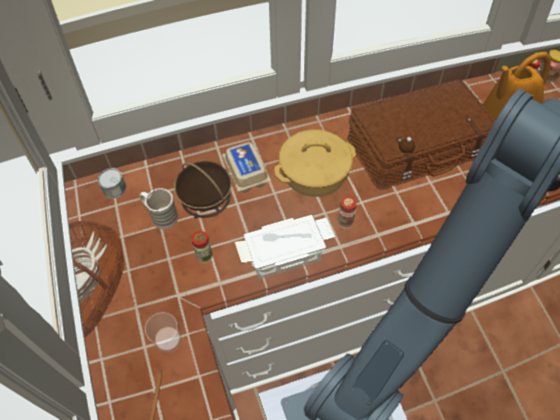

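The scene view shows the box near (255,225). In the side view it is near (287,242), with the left tab at (245,248), the right tab at (327,230), and jars at (202,245) and (347,210). Next I'll measure them.

```bash
cat > m.py <<'E'
from h import *
for n,(x0,x1,y0,y1) in {"side":(225,345,205,280),"scene":(210,300,185,260)}.items():
    z=np.load(n+".npz"); img,P=z["img"],z["P"]
    hsv=cv2.cvtColor(img,cv2.COLOR_RGB2HSV)
    m=np.zeros((420,560),bool); m[y0:y1,x0:x1]=True
    w=m&(hsv[...,1]<60)&(hsv[...,2]>170)&(P[...,2]>.06)&(P[...,2]<.13)
    q=P[w]; top=q[abs(q[:,2]-np.median(q[:,2]))<.006]
    print(n,len(q),"z pct",np.percentile(q[:,2],[2,10,50,90,98]).round(4))
    for nm,a in(("all",q),("top",top)):
        r=cv2.minAreaRect((a[:,:2]*1000).astype(np.float32)); print(nm,r)
    c=top.mean(0); print(c)
    for k in(-1,1):
        pass
    # profile along y-direction (major axis)
    u,s,vt=np.linalg.svd(q[:,:2]-q[:,:2].mean(0),full_matrices=False); a=vt[0]*np.sign(vt[0][1]); b=np.array([a[1],-a[0]])
    print("axis",a,"yaw",np.degrees(np.arctan2(-a[0],a[1])),q[:,:2].mean(0))
    t=(q[:,:2]-q[:,:2].mean(0))@a; l=(q[:,:2]-q[:,:2].mean(0))@b
    for k in np.arange(-.15,.15,.01):
        g=(t>=k)&(t<k+.01)
        if g.sum()>2: print(round(k,3),g.sum(),"z",np.percentile(q[g,2],[5,50,95]).round(3),"l",np.percentile(l[g],[2,98]).round(3))
    for nm,mk in(("red",(hsv[...,1]>150)&((hsv[...,0]<5)|(hsv[...,0]>172))&(P[...,2]>.085)&(P[...,2]<.12)),):
        nn,lab,st,ce=cv2.connectedComponentsWithStats(mk.astype(np.uint8))
        for i in range(1,nn):
            if st[i,4]>25: print(nm,ce[i],st[i,4],np.median(P[lab==i],0).round(3),P[lab==i][:,:2].min(0).round(3),P[lab==i][:,:2].max(0).round(3))
    c=img[y0-10:y1+10,x0-10:x1+40,::-1]; cv2.imwrite(f"pics/{n}_crop.png",cv2.resize(c,None,fx=4,fy=4,interpolation=cv2.INTER_CUBIC))
E
python3 m.py
```

```text
side 3354 z pct [0.0719 0.0787 0.0828 0.0873 0.0925]
all ((495.2510681152344, -27.970046997070312), (130.5886688232422, 257.85028076171875), 0.8690966963768005)
top ((494.7947998046875, -29.919715881347656), (129.560302734375, 253.95394897460938), 0.9015827178955078)
[ 0.49210249 -0.02809078  0.08272957]
axis [-1.12794993e-04  9.99999994e-01] yaw 0.0064626770709197215 [ 0.49098414 -0.02450978]
-0.14 9 z [0.078 0.083 0.086] l [-0.023  0.035]
-0.13 72 z [0.079 0.082 0.086] l [-0.025  0.035]
-0.12 76 z [0.08  0.083 0.088] l [-0.028  0.035]
-0.11 77 z [0.078 0.084 0.088] l [-0.027  0.034]
-0.1 121 z [0.077 0.082 0.086] l [-0.05   0.054]
-0.09 132 z [0.078 0.083 0.086] l [-0.051  0.056]
-0.08 133 z [0.076 0.082 0.087] l [-0.052  0.054]
-0.07 143 z [0.074 0.083 0.087] l [-0.051  0.056]
-0.06 142 z [0.069 0.082 0.088] l [-0.051  0.056]
-0.05 142 z [0.078 0.082 0.089] l [-0.057  0.061]
-0.04 156 z [0.078 0.082 0.089] l [-0.058  0.064]
-0.03 152 z [0.078 0.082 0.09 ] l [-0.059  0.064]
-0.02 153 z [0.077 0.083 0.09 ] l [-0.057  0.064]
-0.01 152 z [0.077 0.082 0.089] l [-0.058  0.064]
0.0 154 z
[... 2047 characters left out ...]
0.03 67 z [0.079 0.084 0.088] l [-0.057  0.064]
0.04 71 z [0.08  0.084 0.089] l [-0.055  0.061]
0.05 55 z [0.08  0.084 0.091] l [-0.051  0.052]
0.06 50 z [0.077 0.084 0.087] l [-0.053  0.055]
0.07 54 z [0.078 0.083 0.086] l [-0.053  0.054]
0.08 64 z [0.073 0.084 0.087] l [-0.053  0.053]
0.09 53 z [0.08  0.084 0.087] l [-0.05   0.056]
0.1 48 z [0.08  0.084 0.089] l [-0.046  0.048]
0.11 47 z [0.083 0.088 0.093] l [-0.027  0.033]
0.12 45 z [0.089 0.093 0.098] l [-0.027  0.033]
0.13 14 z [0.091 0.093 0.095] l [-0.024  0.032]
red [230.55952381 183.30952381] 84 [0.55  0.173 0.101] [0.536 0.156] [0.584 0.204]
red [307.65873016 238.84126984] 126 [ 0.527 -0.239  0.104] [ 0.513 -0.254] [ 0.56  -0.207]
```

```bash
cat > go.py <<'E'
import sys
from h import *
# usage: go.py x y z [yawdir: tool y axis along world (yx,yy)]
s=manip.observe(); R0=R.from_rotvec(s["ee_rot"]); p=np.array(s["position"])
a=list(map(float,sys.argv[1:]))
print("p",p.round(4),"tool axes\n",R0.as_matrix().round(3),"F",np.round(s["ft_force"],2),"t",s["time_s"])
print("d tool",R0.inv().apply(np.array(a[:3])-p).round(4))
for sg in(1,-1):
    z=np.array([0,0,-1.]);y=np.array([sg,0,0.]);x=np.cross(y,z)
    print("rot",sg,(R0.inv()*R.from_matrix(np.stack([x,y,z],1))).as_rotvec().round(4))
E
python3 go.py 0.50 -0.25 0.26; python3 go.py 0.494 0.1 0.26
```

```text
p [ 0.2909 -0.6087  0.2208] tool axes
 [[ 0.902  0.431 -0.001]
 [ 0.431 -0.902  0.001]
 [-0.    -0.001 -1.   ]] F [ 0.   -0.37 -0.08] t 0.15
d tool [ 0.3433 -0.2336 -0.039 ]
rot 1 [-1.100e-03 -6.000e-04 -1.125e+00]
rot -1 [-7.0000e-04  1.3000e-03  2.0166e+00]
p [ 0.2909 -0.6087  0.2208] tool axes
 [[ 0.902  0.431 -0.001]
 [ 0.431 -0.902  0.001]
 [-0.    -0.001 -1.   ]] F [ 0.   -0.37 -0.08] t 0.15
d tool [ 0.4888 -0.5519 -0.0386]
rot 1 [-1.100e-03 -6.000e-04 -1.125e+00]
rot -1 [-7.0000e-04  1.3000e-03  2.0166e+00]
```

View pics/side_crop.png

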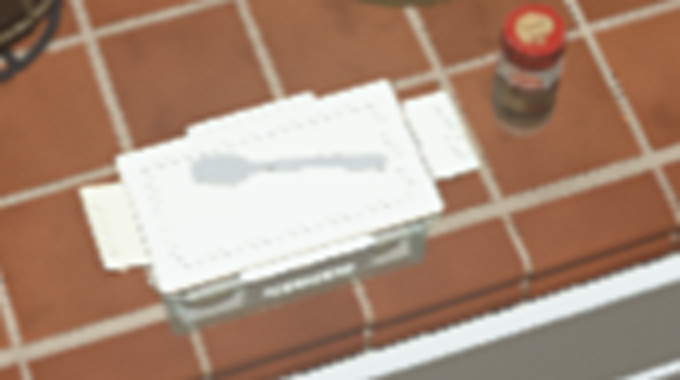

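The crop shows both tabs open, at (115,228) and (440,135), with the spoon lying along the lid at (290,165). I'll close the fingers and cross at a safe height.

The rows are not in the units I measure in: turns go in shares of pi rad. I convert before sending: -1.125 rad / 3.1416 = -0.3581.

```bash
python3 -m crank '{"x": [0.34,0.34,0.34,0.34,0.34,0.34,0.34,0.34,0.34,0.34],"y": [-0.235,-0.235,-0.235,-0.235,-0.235,-0.235,-0.235,-0.235,-0.235,-0.235],"z": [-0.04,-0.04,-0.04,-0.04,-0.04,-0.04,-0.04,-0.04,-0.04,-0.04],"drx": [0,0,0,0,0,0,0,0,0,0],"dry": [0,0,0,0,0,0,0,0,0,0],"drz": [-0.3581,-0.3581,-0.3581,-0.3581,-0.3581,-0.3581,-0.3581,-0.3581,-0.3581,-0.3581],"aperture": [0,0,0,0,0,0,0,0,0,0]}' 20; python3 go.py 0.494 0.1 0.26
```

```text
time_s: 0.98
position: [0.4971, -0.2484, 0.2616]
ee_rot: [-2.212, -2.231, -0.0]
ft_force: [0.7, -0.7, -0.7]
opening: -0.0
grip_force: 0.0
p [ 0.4971 -0.2484  0.2616] tool axes
 [[-0.008  1.     0.   ]
 [ 1.     0.008  0.   ]
 [ 0.     0.    -1.   ]] F [ 0.7  -0.66 -0.65] t 0.9833
d tool [ 3.484e-01 -2.000e-04  1.600e-03]
rot 1 [ 0.     -0.0001  0.0083]
rot -1 [ 1.0000e-04  0.0000e+00 -3.1333e+00]
```

To row units: 0.008 rad / 3.1416 = 0.0025.

```bash
python3 -m crank '{"x": [0.35,0.35,0.35,0.35,0.35,0.35,0.35,0.35,0.35,0.35],"y": [0,0,0,0,0,0,0,0,0,0],"z": [0,0,0,0,0,0,0,0,0,0],"drx": [0,0,0,0,0,0,0,0,0,0],"dry": [0,0,0,0,0,0,0,0,0,0],"drz": [0.0025,0.0025,0.0025,0.0025,0.0025,0.0025,0.0025,0.0025,0.0025,0.0025],"aperture": [0,0,0,0,0,0,0,0,0,0]}'
python3 - <<'E'
from h import *
img,P,T=cloud("wrist"); np.savez("w1.npz",img=img,P=P); cv2.imwrite("pics/w1.png",img[...,::-1])
hsv=cv2.cvtColor(img,cv2.COLOR_RGB2HSV)
q=P[(hsv[...,1]<60)&(hsv[...,2]>150)&(P[...,2]>.06)&(P[...,2]<.12)]
q=q[abs(q[:,0]-.493)<.08]
for k in np.arange(-.05,.13,.005):
    g=q[(q[:,1]>=k)&(q[:,1]<k+.005)]
    if len(g)>5: print(round(k,3),len(g),"z",np.percentile(g[:,2],[5,50,95]).round(4),"x",np.percentile(g[:,0],[2,98]).round(4))
g=P[(P[...,2]>.1)&(P[...,2]<.112)&(P[...,1]>.14)&(P[...,1]<.25)]; print("jar",g.min(0),g.max(0))
E
```

```text
time_s: 1.82
position: [0.4958, 0.1051, 0.2616]
ee_rot: [-2.221, -2.22, -0.003]
ft_force: [0.1, 0.3, -0.6]
opening: -0.0001
grip_force: 0.0
-0.05 70 z [0.0808 0.0823 0.0848] x [0.4311 0.5562]
-0.045 82 z [0.0812 0.0833 0.0851] x [0.4312 0.5559]
-0.04 95 z [0.081  0.0832 0.0849] x [0.4316 0.5559]
-0.035 112 z [0.0811 0.0838 0.0857] x [0.4318 0.557 ]
-0.03 143 z [0.0813 0.0842 0.0857] x [0.4319 0.5555]
-0.025 139 z [0.0813 0.0838 0.0856] x [0.4311 0.5562]
-0.02 131 z [0.0814 0.0842 0.0857] x [0.4322 0.5554]
-0.015 163 z [0.0817 0.0841 0.0856] x [0.4321 0.5557]
-0.01 157 z [0.0813 0.0842 0.0857] x [0.432  0.5555]
-0.005 165 z [0.0814 0.0844 0.0859] x [0.432  0.5562]
-0.0 185 z [0.0817 0.0843 0.0859] x [0.4319 0.5554]
0.005 209 z [0.0815 0.0843 0.0859] x [0.4324 0.5558]
0.01 292 z [0.0812 0.0845 0.0878] x [0.4329 0.5556]
0.015 306 z [0.0793 0.0844 0.0893] x [0.4331 0.5544]
0.02 340 z [0.0831 0.0846 0.0905] x [0.4386 0.5481]
0.025 396 z [0.0835 0.0848 0.0865] x [0.4411 0.5478]
0.03 380 z [0.0833 0.0846 0.0859] x [0.4413 0.5475]
0.035 379 z [0.0831 0.0846 0.0859] x [0.4396 0.5474]
0.04 402 z [0.0832 0.0846 0.0861] x [0.4401 0.5471]
0.045 403 z [0.0833 0.0846 0.086 ] x [0.4405 0.5478]
0.05 372 z [0.0833 0.0849 0.0862] x [0.441 0.548]
0.055 438 z [0.0835 0.0847 0.0859] x [0.4414 0.5465]
0.06 396 z [0.0833 0.0846 0.0857] x [0.4403 0.5464]
0.065 487 z [0.0717 0.0842 0.0855] x [0.4417 0.5461]
0.07 339 z [0.0702 0.0846 0.0875] x [0.4448 0.5422]
0.075 201 z [0.0868 0.0881 0.0894] x [0.4636 0.5242]
0.08 223 z [0.0887 0.0899 0.0912] x [0.4629 0.5238]
0.085 228 z [0.0908 0.0919 0.094 ] x [0.4626 0.5236]
0.09 232 z [0.0928 0.0942 0.0955] x [0.4634 0.5244]
0.095 283 z [0.0947 0.0958 0.097 ] x [0.4636 0.5241]
0.1 28 z [0.0937 0.0948 0.0974] x [0.4632 0.5112]
jar [0.54100103 0.16439696 0.10000267] [0.74523683 0.24992566 0.11059409]
```

View pics/w1.png

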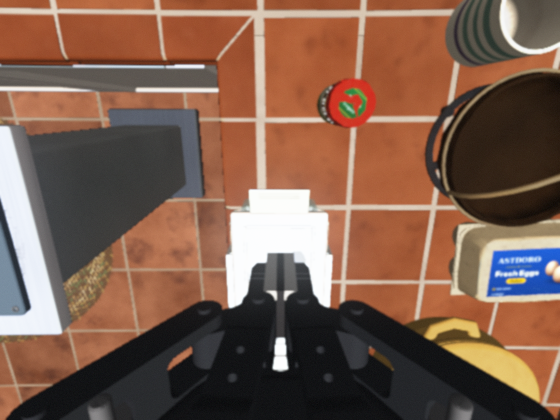

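The wrist view shows the shut fingertips at (280,265), the left tab at (280,200) with its outer edge at row 190, and the herb jar cap at (350,103), clear of the tab's line. I'll locate the tip from depth.

```bash
python3 - <<'E'
import numpy as np
z=np.load("w1.npz");P=z["P"];
for v in range(248,300,6): print(v,P[v,272].round(4),P[v,288].round(4))
m=(P[...,2]>.225)&(P[...,2]<.27)
q=P[m];print(q.min(0),q.max(0),np.percentile(q,[1,99],axis=0).round(4))
E
python3 go.py 0.4936 0.101 0.118
```

```text
248 [0.4862 0.0275 0.0847] [0.5047 0.0284 0.0865]
254 [0.4915 0.1148 0.2781] [0.4993 0.1145 0.2775]
260 [0.4917 0.115  0.2847] [0.4991 0.1148 0.2843]
266 [0.4918 0.1154 0.2913] [0.499  0.1151 0.2907]
272 [0.4919 0.115  0.2958] [0.4988 0.1153 0.2963]
278 [0.4921 0.1149 0.3006] [0.4987 0.1146 0.3002]
284 [0.4921 0.1143 0.3043] [0.4986 0.1145 0.3046]
290 [0.4923 0.1149 0.3095] [0.4985 0.1149 0.3096]
296 [0.4924 0.116  0.3153] [0.4984 0.1156 0.3146]
p [0.4961 0.1019 0.2613] tool axes
 [[ 0.003  1.    -0.   ]
 [ 1.    -0.003  0.001]
 [ 0.001 -0.    -1.   ]] F [ 0.2  -0.95  0.97] t 1.8667
d tool [-0.001  -0.0024  0.1433]
rot 1 [-0.0003 -0.0006 -0.0034]
rot -1 [-9.0000e-04  5.0000e-04  3.1382e+00]Traceback (most recent call last):
  File "<stdin>", line 5, in <module>
    return umr_minimum(a, axis, None, out, keepdims, initial, where)
ValueError: zero-size array to reduction operation minimum which has no identity
```

Run:
```python
from h import *
m=manip.camera_model("wrist"); Tt=np.array(m["T_tool_cam"]); print(Tt.round(4))
f=210/np.tan(np.radians(m["vertical_fov"])/2); print("f",f)
for z in(-.03,-.01,0,.017):
    c=np.linalg.inv(Tt)@[0.011,0,z,1]; print(z,m["cx"]+f*c[0]/-c[2],m["cy"]-f*c[1]/-c[2],"depth",-c[2])
img,P,T=cloud("wrist")
print(manip.observe()["position"],P[256,280],P[262,272])
img,P,T=cloud("side")
q=P[(abs(P[...,0]-.495)<.03)&(abs(P[...,1]-.1)<.025)&(P[...,2]>.15)&(P[...,2]<.35)];print("side",len(q),np.percentile(q[:,2],[0,1,5,50]) if len(q) else 0)
img,P,T=cloud("scene");cv2.imwrite("pics/s2.png",cv2.resize(img[100:260,160:360,::-1],None,fx=3,fy=3))
q=P[(abs(P[...,0]-.495)<.03)&(abs(P[...,1]-.1)<.025)&(P[...,2]>.15)&(P[...,2]<.35)];print("scene",len(q),np.percentile(q[:,2],[0,1,5,50]) if len(q) else 0)
```

```text
[[ 5.000e-04  9.519e-01  3.063e-01  7.760e-02]
 [ 1.000e+00 -4.000e-04 -4.000e-04 -5.000e-04]
 [-2.000e-04  3.063e-01 -9.519e-01 -1.537e-01]
 [ 0.000e+00  0.000e+00  0.000e+00  1.000e+00]]
f 312.2131098172089
-0.03 280.9568797320593 265.116489219314 depth 0.13813061234314622
-0.01 280.8297759243808 245.97114427513208 depth 0.15716909442142243
0 280.7771119910069 238.0385009580287 depth 0.16668833546056053
0.017 280.7001662798831 226.4483510770165 depth 0.18287104522709532
[0.49628424 0.0998153  0.26119807] [0.49567097 0.11221131 0.28097806] [0.49199949 0.1118158  0.2862323 ]
side 69 [0.26965581 0.27266647 0.27680993 0.32579184]
scene 270 [0.27216465 0.27435144 0.28109443 0.3209363 ]
```

View pics/s2.png

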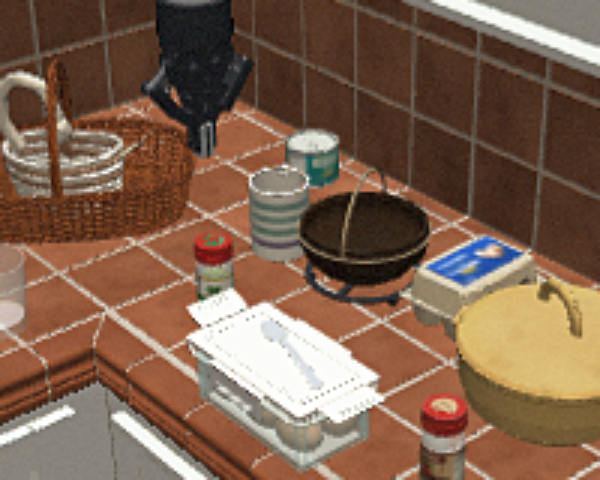

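The scene view shows the fingertips at (203,155), above the left tab at (215,308). All three cameras put the shut tip about 11 mm above the TCP rather than ahead of it, so I'll descend in stages and check.

```bash
python3 -m crank '{"x": [0,0,0,0,0,0],"y": [-0.002,-0.002,-0.002,-0.002,-0.002,-0.002],"z": [0.04,0.08,0.12,0.143,0.143,0.143],"drx": [0,0,0,0,0,0],"dry": [0,0,0,0,0,0],"drz": [0,0,0,0,0,0],"aperture": [0,0,0,0,0,0]}'
cat > tip.py <<'E'
from h import *
s=manip.observe();print(s["position"],s["ft_force"])
for n in("side","scene"):
    img,P,T=cloud(n); x,y,z=s["position"]
    q=P[(abs(P[...,0]-x)<.03)&(abs(P[...,1]-y)<.02)&(P[...,2]>z-.03)&(img.max(-1)<130)]
    print(n,len(q),np.percentile(q[:,2],[0,2,5,20]).round(4), "dz",np.percentile(q[:,2],2)-z)
E
python3 tip.py
```

```text
time_s: 2.52
position: [0.4942, 0.0982, 0.118]
ee_rot: [-2.232, -2.21, 0.004]
ft_force: [0.1, 0.1, 0.5]
opening: -0.0
grip_force: 0.0
[0.49416058 0.09821242 0.11802101] [0.07838923 0.13159673 0.54308874]
side 226 [0.1367 0.1659 0.1786 0.2136] dz 0.04787268892496585
scene 404 [0.128  0.1363 0.1432 0.1692] dz 0.0182655864212585
```

```bash
python3 -m crank '{"x": [0.003,0.003,0.003,0.003,0.003],"y": [0,0,0,0,0],"z": [0.015,0.03,0.038,0.045,0.045],"drx": [0,0,0,0,0],"dry": [0,0,0,0,0],"drz": [0,0,0,0,0],"aperture": [0,0,0,0,0]}';python3 -m crank '{"x": [0,0,0],"y": [0,0,0],"z": [0.006,0.012,0.012],"drx": [0,0,0],"dry": [0,0,0],"drz": [0,0,0],"aperture": [0,0,0]}'
```

```text
time_s: 3.03
position: [0.4947, 0.1024, 0.0734]
ee_rot: [2.231, 2.212, 0.0]
ft_force: [-0.4, 0.8, -0.1]
opening: -0.0002
grip_force: 0.0
time_s: 3.28
position: [0.4944, 0.1025, 0.0609]
ee_rot: [-2.23, -2.212, 0.001]
ft_force: [-0.4, 0.3, 0.1]
opening: 0.0001
grip_force: 0.0
```

```bash
python3 -m crank '{"x": [0,0,0,0],"y": [0,0,0,0],"z": [0.006,0.012,0.018,0.018],"drx": [0,0,0,0],"dry": [0,0,0,0],"drz": [0,0,0,0],"aperture": [0,0,0,0]}'
python3 - <<'E'
from h import *
o=[]
for n,(x,y) in {"scene":(195,130),"side":(190,180)}.items():
    img,P,T=cloud(n); o.append(cv2.resize(img[y:y+110,x:x+130,::-1],(400,338),interpolation=cv2.INTER_CUBIC))
cv2.imwrite("pics/c3.png",np.hstack(o))
E
```

```text
time_s: 3.62
position: [0.4939, 0.1025, 0.0422]
ee_rot: [-2.23, -2.212, 0.002]
ft_force: [-0.8, -0.1, -0.7]
opening: -0.0002
grip_force: 0.0
```

View pics/c3.png

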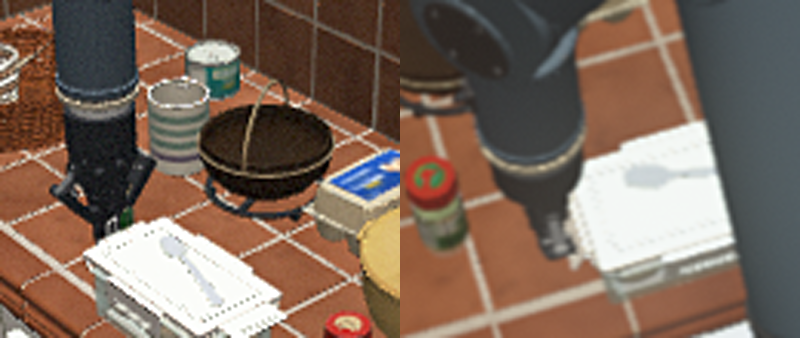

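The crops show the left tab folded down behind the finger at (575,225), with the jar clear. Now I'll press inwards in small steps.

```bash
python3 -m crank '{"x": [-0.004,-0.007,-0.009,-0.009],"y": [0,0,0,0],"z": [0,0,0,0],"drx": [0,0,0,0],"dry": [0,0,0,0],"drz": [0,0,0,0],"aperture": [0,0,0,0]}';python3 -m crank '{"x": [-0.002,-0.002],"y": [0,0],"z": [0,0],"drx": [0,0],"dry": [0,0],"drz": [0,0],"aperture": [0,0]}'
```

```text
time_s: 4.05
position: [0.4946, 0.093, 0.0435]
ee_rot: [2.231, 2.212, 0.0]
ft_force: [-0.0, 1.2, -0.1]
opening: -0.0002
grip_force: 0.4
time_s: 4.22
position: [0.4945, 0.0909, 0.0435]
ee_rot: [2.231, 2.212, -0.0]
ft_force: [0.0, 1.0, 0.5]
opening: 0.0002
grip_force: 0.1
```

```bash
for i in 1 ; do python3 -m crank '{"x": [-0.001,-0.002],"y": [0,0],"z": [0,0],"drx": [0,0],"dry": [0,0],"drz": [0,0],"aperture": [0,0]}'; done; python3 -m crank '{"x": [-0.001,-0.001],"y": [0,0],"z": [0,0],"drx": [0,0],"dry": [0,0],"drz": [0,0],"aperture": [0,0]}'
```

```text
time_s: 4.38
position: [0.4945, 0.0894, 0.0435]
ee_rot: [2.23, 2.212, 0.0]
ft_force: [0.3, 4.0, -0.1]
opening: 0.0001
grip_force: 2.6
time_s: 4.55
position: [0.4945, 0.0895, 0.0435]
ee_rot: [-2.229, -2.213, -0.002]
ft_force: [-0.2, 4.6, -0.8]
opening: -0.0
grip_force: 2.2
```

```bash
python3 -m crank '{"x": [-0.001,-0.001],"y": [0,0],"z": [0,0],"drx": [0,0],"dry": [0,0],"drz": [0,0],"aperture": [0,0]}'; python3 -m crank '{"x": [-0.001,-0.001],"y": [0,0],"z": [0,0],"drx": [0,0],"dry": [0,0],"drz": [0,0],"aperture": [0,0]}'
```

```text
time_s: 4.72
position: [0.4946, 0.089, 0.0435]
ee_rot: [-2.228, -2.213, -0.003]
ft_force: [-0.3, 5.7, 0.3]
opening: -0.0
grip_force: 3.1
time_s: 4.88
position: [0.4948, 0.0882, 0.0436]
ee_rot: [-2.228, -2.214, -0.003]
ft_force: [-0.3, 6.4, -0.1]
opening: 0.0002
grip_force: 3.3
```

```bash
cat > shift.py <<'E'
from h import *
# image motion of right lid end / right tab vs start, scene view
a=np.load("scene.npz")["img"]; b,_,_=cloud("scene")
for (x,y,w,h) in [(250,225,40,35),(232,235,30,25),(295,230,25,35),(222,180,20,20)]:
    A=cv2.cvtColor(a,cv2.COLOR_RGB2GRAY)[y:y+h,x:x+w].astype(np.float32);B=cv2.cvtColor(b,cv2.COLOR_RGB2GRAY)[y:y+h,x:x+w].astype(np.float32)
    print((x,y),cv2.phaseCorrelate(A,B,cv2.createHanningWindow((w,h),cv2.CV_32F)))
E
python3 shift.py
python3 -m crank '{"x": [-0.001,-0.001],"y": [0,0],"z": [0,0],"drx": [0,0],"dry": [0,0],"drz": [0,0],"aperture": [0,0]}';python3 shift.py
```

```text
(250, 225) ((0.1761244933949193, 0.1660705157723008), 1.012840665711297)
(232, 235) ((0.1785749543302071, 0.5457537009244398), 1.0726897417704264)
(295, 230) ((0.4159128385551334, -0.004232217416589634), 1.0121616901126174)
(222, 180) ((7.883915232326597, 3.9264240838028464), -0.06539525508880616)
time_s: 5.1
position: [0.4948, 0.0873, 0.0436]
ee_rot: [-2.228, -2.214, -0.004]
ft_force: [-0.1, 6.9, -0.1]
opening: 0.0003
grip_force: 3.5
(250, 225) ((0.22431478777984282, 0.5170523061738805), 1.0499990711609521)
(232, 235) ((0.3604900712191501, 0.6497274448013393), 1.063429276784261)
(295, 230) ((0.4839180456382888, 0.008636761794249992), 1.0465467324521807)
(222, 180) ((-1.0757357003935812, -4.562440800063307), 0.15721245288848876)
```

```bash
python3 -m crank '{"x": [0.01,0.03,0.035,0.035,0.03,0,-0.02,-0.02],"y": [0,0,0,0,0,0,0,0],"z": [0,0,-0.03,-0.06,-0.1,-0.14,-0.16,-0.16],"drx": [0,0,0,0,0,0,0,0],"dry": [0,0,0,0,0,0,0,0],"drz": [0,0,0,0,0,0,0,0],"aperture": [0,0,0,0,0,0,0,0]}'
cat > prof.py <<'E'
from h import *
import sys
img,P,T=cloud("wrist"); cv2.imwrite(sys.argv[1],img[...,::-1])
hsv=cv2.cvtColor(img,cv2.COLOR_RGB2HSV)
q=P[(hsv[...,1]<60)&(hsv[...,2]>110)&(P[...,2]>.03)&(P[...,2]<.12)]
q=q[abs(q[:,0]-.493)<.025]
lo,hi=map(float,sys.argv[2:4])
for k in np.arange(lo,hi,.003):
    g=q[(q[:,1]>=k)&(q[:,1]<k+.003)]
    if len(g)>3: print(round(k,3),len(g),"z",np.percentile(g[:,2],[2,50,98]).round(4))
E
python3 prof.py pics/w2.png 0.055 0.12; python3 shift.py
```

```text
time_s: 5.82
position: [0.4963, 0.0611, 0.2081]
ee_rot: [2.232, 2.202, 0.004]
ft_force: [0.8, -0.6, -0.7]
opening: 0.0001
grip_force: 0.0
0.055 169 z [0.0833 0.0847 0.0859]
0.058 167 z [0.0833 0.0847 0.0863]
0.061 173 z [0.0833 0.0846 0.0859]
0.064 183 z [0.0829 0.0845 0.086 ]
0.067 191 z [0.0808 0.0826 0.0848]
0.07 185 z [0.0808 0.0825 0.0838]
0.073 415 z [0.0606 0.0766 0.0831]
0.076 117 z [0.054  0.0588 0.0629]
(250, 225) ((0.2800181283101786, 0.52985196287554), 1.077896514866087)
(232, 235) ((0.387336119094158, 0.637905697645806), 1.06070347849528)
(295, 230) ((0.4835689814535691, 0.09332066024757779), 1.0264544681708019)
(222, 180) ((0.2744236390064305, -0.15461290684189422), 0.9521009123325348)
```

View pics/w2.png

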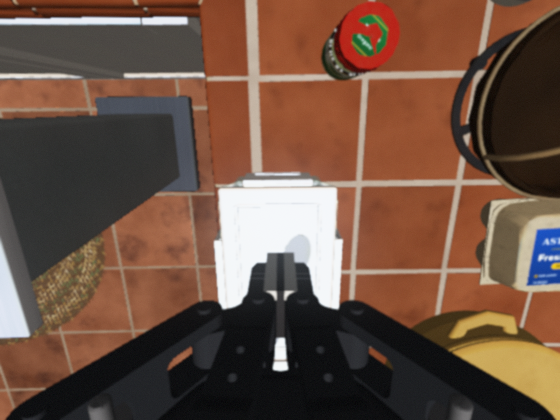

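The wrist view shows the left tab hanging along the box end at (280,180). I'll fit the slope of its face.

```bash
cat > slope.py <<'E'
from h import *
import sys
side=float(sys.argv[1]); e=float(sys.argv[2])  # expected end y
img,P,T=cloud("wrist")
hsv=cv2.cvtColor(img,cv2.COLOR_RGB2HSV)
m=(hsv[...,1]<60)&(hsv[...,2]>100)&(P[...,2]>.045)&(P[...,2]<.088)&(abs(P[...,0]-.493)<.025)&(abs(P[...,1]-e)<.035)
q=P[m]
for z in np.arange(.046,.088,.003):
    g=q[abs(q[:,2]-z)<.0015]
    if len(g)>3: print(z.round(3),len(g),np.percentile(side*g[:,1],[5,50,95]).round(4))
t=q[(q[:,2]<.074)]; 
c=np.polyfit(t[:,2],side*t[:,1],1); print("angle",-np.arctan(c[0]),"zmin",t[:,2].min())
E
python3 slope.py 1 0.075
```

```text
0.055 36 [0.0757 0.0765 0.0767]
0.058 18 [0.076  0.0766 0.0768]
0.061 77 [0.0755 0.0763 0.0769]
0.064 46 [0.0754 0.0758 0.0768]
0.067 31 [0.0753 0.0757 0.0759]
0.07 47 [0.0753 0.0756 0.0759]
0.073 51 [0.0752 0.0755 0.0757]
0.076 41 [0.0751 0.0754 0.0757]
0.079 53 [0.0684 0.0753 0.0757]
0.082 542 [0.0544 0.071  0.0752]
0.085 1493 [0.0413 0.0542 0.0667]
angle 0.05970772023318609 zmin 0.05266116720003294
```

```bash
python3 -m crank '{"x": [0.04,0.08,0.1,0.1,0.1],"y": [0,0,0,0,0],"z": [0,0,0,0,0],"drx": [0,0,0,0,0],"dry": [0,0,0,0,0],"drz": [0,0,0,0,0],"aperture": [0,0,0,0,0]}'; python3 slope.py 1 0.075; python3 slope.py 1 0.075|tail -1
```

```text
time_s: 6.38
position: [0.4937, 0.1677, 0.2019]
ee_rot: [-2.224, -2.216, 0.003]
ft_force: [-0.4, -0.5, -0.6]
opening: -0.0002
grip_force: 0.0Traceback (most recent call last):
  File "slope.py", line 12, in <module>
    c=np.polyfit(t[:,2],side*t[:,1],1); print("angle",-np.arctan(c[0]),"zmin",t[:,2].min())
    raise TypeError("expected non-empty vector for x")
TypeError: expected non-empty vector for x
Traceback (most recent call last):
  File "slope.py", line 12, in <module>
    c=np.polyfit(t[:,2],side*t[:,1],1); print("angle",-np.arctan(c[0]),"zmin",t[:,2].min())
TypeError: expected non-empty vector for x
```

```bash
python3 -m crank '{"x": [0,0,0,0],"y": [0.02,0.05,0.05,0.05],"z": [-0.04,-0.07,-0.07,-0.07],"drx": [0,0,0,0],"dry": [0,0,0,0],"drz": [0,0,0,0],"aperture": [0,0,0,0]}'; python3 slope.py 1 0.075; python3 slope.py 1 0.075|tail -1
```

```text
time_s: 6.82
position: [0.5472, 0.1639, 0.2745]
ee_rot: [2.233, 2.208, 0.004]
ft_force: [-1.2, -0.2, -0.7]
opening: -0.0002
grip_force: 0.0
0.055 32 [0.0759 0.0767 0.0771]
0.058 37 [0.0761 0.0768 0.0774]
0.061 56 [0.0752 0.0766 0.0772]
0.064 49 [0.075  0.0757 0.0764]
0.067 42 [0.0752 0.0756 0.0761]
0.07 43 [0.075  0.0756 0.0761]
0.073 40 [0.075  0.0755 0.0761]
0.076 46 [0.0751 0.0756 0.0762]
0.079 47 [0.0732 0.0755 0.0759]
0.082 306 [0.0533 0.0708 0.0751]
0.085 680 [0.042  0.0557 0.0671]
angle 0.07330428879328545 zmin 0.05017202371063045
angle 0.06813829503751324 zmin 0.0523531911226488
```

The upper face is vertical (y=0.0755 from z 0.064 to 0.079), with a 1 mm flare at the free edge, so the left tab has snapped shut. Next is the right side.

```bash
python3 -m crank '{"x": [-0.32,-0.32,-0.32,-0.32,-0.32,-0.32,-0.32,-0.32,-0.32,-0.32],"y": [-0.054,-0.054,-0.054,-0.054,-0.054,-0.054,-0.054,-0.054,-0.054,-0.054],"z": [0.02,0.02,0.02,0.02,0.02,0.02,0.02,0.02,0.02,0.02],"drx": [0,0,0,0,0,0,0,0,0,0],"dry": [0,0,0,0,0,0,0,0,0,0],"drz": [0,0,0,0,0,0,0,0,0,0],"aperture": [0,0,0,0,0,0,0,0,0,0]}'; python3 prof.py pics/w3.png -0.17 -0.11; python3 go.py 0.4936 -0.157 0.102
```

```text
time_s: 7.75
position: [0.4861, -0.1563, 0.252]
ee_rot: [-2.234, -2.205, 0.003]
ft_force: [-0.4, 0.2, -0.2]
opening: -0.0001
grip_force: 0.0
-0.161 109 z [0.0831 0.0843 0.0858]
-0.158 124 z [0.0832 0.0848 0.087 ]
-0.155 127 z [0.0836 0.0851 0.0869]
-0.152 132 z [0.0839 0.0856 0.0872]
-0.149 150 z [0.0836 0.0851 0.0871]
-0.146 124 z [0.0841 0.0853 0.0865]
-0.143 131 z [0.0838 0.0854 0.0868]
-0.14 136 z [0.0842 0.0856 0.0869]
-0.137 139 z [0.0844 0.0858 0.0869]
-0.134 144 z [0.0848 0.0859 0.087 ]
-0.131 179 z [0.0803 0.0848 0.0871]
-0.128 114 z [0.0812 0.0837 0.0853]
-0.125 144 z [0.0834 0.0847 0.086 ]
-0.122 145 z [0.0833 0.0847 0.0858]
-0.119 145 z [0.0833 0.0847 0.0861]
-0.116 147 z [0.0832 0.0847 0.086 ]
-0.113 148 z [0.0842 0.0856 0.0867]
-0.11 148 z [0.0832 0.0847 0.086 ]
p [ 0.4869 -0.1544  0.2523] tool axes
 [[ 0.01   1.    -0.002]
 [ 1.    -0.01   0.001]
 [ 0.001 -0.002 -1.   ]] F [0.08 0.74 0.07] t 7.8
d tool [-0.0027  0.007   0.1503]
rot 1 [-0.0024 -0.0008 -0.0096]
rot -1 [-1.300e-03  3.700e-03  3.132e+00]
```

To row units: -0.01 rad / 3.1416 = -0.0032.

```bash
python3 -m crank '{"x": [0,0,0,0.002,0.002,0.002],"y": [0.003,0.007,0.007,0.007,0.007,0.007],"z": [0.04,0.08,0.12,0.145,0.145,0.145],"drx": [0,0,0,0,0,0],"dry": [0,0,0,0,0,0],"drz": [-0.0032,-0.0032,-0.0032,-0.0032,-0.0032,-0.0032],"aperture": [0,0,0,0,0,0]}'
python3 - <<'E'
from h import *
for n in("side","wrist","scene"):
    img,P,T=cloud(n); hsv=cv2.cvtColor(img,cv2.COLOR_RGB2HSV)
    q=P[(P[...,2]>.08)&(P[...,2]<.115)&(hsv[...,1]>150)&((hsv[...,0]<5)|(hsv[...,0]>172))&(abs(P[...,1]+.23)<.06)&(abs(P[...,0]-.54)<.05)]
    if len(q)>10: print(n,len(q),np.percentile(q,[2,98],axis=0).round(4))
E
```

```text
time_s: 8.3
position: [0.4947, -0.1505, 0.1078]
ee_rot: [-2.214, -2.225, 0.002]
ft_force: [-0.2, 0.7, 0.9]
opening: 0.0002
grip_force: 0.0
side 88 [[ 0.5189 -0.2456  0.091 ]
 [ 0.559  -0.2084  0.1097]]
wrist 93 [[ 0.5501 -0.2238  0.1054]
 [ 0.5591 -0.2131  0.108 ]]
scene 131 [[ 0.5146 -0.2514  0.0884]
 [ 0.5556 -0.2104  0.1084]]
```

```bash
python3 -m crank '{"x": [-0.002,-0.002,-0.002,-0.002],"y": [0,0,0,0],"z": [0.02,0.035,0.045,0.045],"drx": [0,0,0,0],"dry": [0,0,0,0],"drz": [0,0,0,0],"aperture": [0,0,0,0]}';python3 -m crank '{"x": [0,0,0,0,0],"y": [0,0,0,0,0],"z": [0.006,0.012,0.018,0.022,0.022],"drx": [0,0,0,0,0],"dry": [0,0,0,0,0],"drz": [0,0,0,0,0],"aperture": [0,0,0,0,0]}'
```

```text
time_s: 8.78
position: [0.4954, -0.1544, 0.0632]
ee_rot: [-2.219, -2.223, 0.0]
ft_force: [-0.7, -0.3, -0.7]
opening: -0.0001
grip_force: 0.0
time_s: 9.2
position: [0.4952, -0.1544, 0.0408]
ee_rot: [-2.219, -2.223, 0.001]
ft_force: [0.2, -1.1, -0.2]
opening: -0.0004
grip_force: 0.2
```

```bash
python3 -m crank '{"x": [0.002,0.005,0.005],"y": [0,0,0],"z": [0,0,0],"drx": [0,0,0],"dry": [0,0,0],"drz": [0,0,0],"aperture": [0,0,0]}';python3 -m crank '{"x": [0.001,0.0015,0.0015],"y": [0,0,0],"z": [0,0,0],"drx": [0,0,0],"dry": [0,0,0],"drz": [0,0,0],"aperture": [0,0,0]}';python3 -m crank '{"x": [0.001,0.001],"y": [0,0],"z": [0,0],"drx": [0,0],"dry": [0,0],"drz": [0,0],"aperture": [0,0]}'
```

```text
time_s: 9.45
position: [0.4954, -0.1489, 0.0415]
ee_rot: [-2.219, -2.224, -0.0]
ft_force: [0.2, -1.8, -0.4]
opening: 0.0
grip_force: 0.7
time_s: 9.7
position: [0.4955, -0.1476, 0.0415]
ee_rot: [-2.219, -2.224, -0.0]
ft_force: [-0.1, -0.9, 0.4]
opening: -0.0
grip_force: 0.3
time_s: 9.87
position: [0.4955, -0.1466, 0.0415]
ee_rot: [-2.219, -2.224, -0.0]
ft_force: [-0.3, -0.9, -1.6]
opening: -0.0002
grip_force: 0.2
```

```bash
python3 -m crank '{"x": [0.001,0.001],"y": [0,0],"z": [0,0],"drx": [0,0],"dry": [0,0],"drz": [0,0],"aperture": [0,0]}';python3 -m crank '{"x": [0.001,0.001],"y": [0,0],"z": [0,0],"drx": [0,0],"dry": [0,0],"drz": [0,0],"aperture": [0,0]}'
```

```text
time_s: 10.03
position: [0.4956, -0.1456, 0.0414]
ee_rot: [-2.219, -2.224, -0.0]
ft_force: [-0.2, -0.1, -0.4]
opening: 0.0001
grip_force: 0.1
time_s: 10.2
position: [0.4955, -0.1448, 0.0414]
ee_rot: [2.219, 2.224, 0.0]
ft_force: [-0.6, -0.7, 0.3]
opening: 0.0003
grip_force: 0.1
```

```bash
python3 -m crank '{"x": [0.001,0.001],"y": [0,0],"z": [0,0],"drx": [0,0],"dry": [0,0],"drz": [0,0],"aperture": [0,0]}';python3 -m crank '{"x": [0.001,0.001],"y": [0,0],"z": [0,0],"drx": [0,0],"dry": [0,0],"drz": [0,0],"aperture": [0,0]}'
```

```text
time_s: 10.37
position: [0.4955, -0.1446, 0.0415]
ee_rot: [2.219, 2.222, -0.001]
ft_force: [0.4, -4.1, -1.2]
opening: -0.0002
grip_force: 2.1
time_s: 10.53
position: [0.4955, -0.1442, 0.0415]
ee_rot: [2.22, 2.222, -0.001]
ft_force: [0.8, -5.9, -1.6]
opening: -0.0001
grip_force: 3.0
```

```bash
python3 -m crank '{"x": [0.0005,0.0005,0.0005],"y": [0,0,0],"z": [0,0,0],"drx": [0,0,0],"dry": [0,0,0],"drz": [0,0,0],"aperture": [0,0,0]}'; python3 -m crank '{"x": [-0.005,-0.015,-0.016,-0.015,-0.015,-0.015,-0.015,0.03,0.07,0.1],"y": [0,0,0,0,0,-0.01,-0.02,-0.02,-0.02,-0.02],"z": [0,0,-0.03,-0.07,-0.11,-0.16,-0.2,-0.22,-0.22,-0.22],"drx": [0,0,0,0,0,0,0,0,0,0],"dry": [0,0,0,0,0,0,0,0,0,0],"drz": [0,0,0,0,0,0,0,0,0,0],"aperture": [0,0,0,0,0,0,0,0,0,0]}'
python3 - <<'E'
from h import *
img,P,T=cloud("scene"); np.savez("sc4.npz",img=img,P=P)
hsv=cv2.cvtColor(img,cv2.COLOR_RGB2HSV)
m=(hsv[...,1]<60)&(hsv[...,2]>100)&(P[...,2]>.045)&(P[...,2]<.095)&(abs(P[...,0]-.493)<.028)&(abs(P[...,1]+.135)<.03)
q=P[m]
for z in np.arange(.047,.092,.003):
    g=q[abs(q[:,2]-z)<.0015]
    if len(g)>2: print(z.round(3),len(g),np.percentile(g[:,1],[5,50,95]).round(4))
cv2.imwrite("pics/c4.png",cv2.resize(img[180:270,210:330,::-1],None,fx=5,fy=5,interpolation=cv2.INTER_CUBIC))
E
```

```text
time_s: 10.78
position: [0.4955, -0.1438, 0.0415]
ee_rot: [2.22, 2.221, -0.001]
ft_force: [0.7, -6.3, 0.4]
opening: -0.0001
grip_force: 3.5
time_s: 11.62
position: [0.4759, -0.0417, 0.2638]
ee_rot: [2.22, 2.219, 0.004]
ft_force: [0.9, 1.4, -1.0]
opening: 0.0002
grip_force: 0.0
0.05 5 [-0.1338 -0.1321 -0.1302]
0.053 14 [-0.1364 -0.1331 -0.1317]
0.056 7 [-0.1351 -0.1335 -0.1306]
0.059 10 [-0.135  -0.1333 -0.1304]
0.062 13 [-0.1367 -0.1328 -0.1312]
0.065 9 [-0.1369 -0.1345 -0.131 ]
0.068 13 [-0.1352 -0.1335 -0.1316]
0.071 11 [-0.1371 -0.1336 -0.1251]
0.074 13 [-0.1347 -0.1337 -0.1303]
0.077 9 [-0.1348 -0.1321 -0.1272]
0.08 26 [-0.1356 -0.131  -0.1103]
0.083 58 [-0.1324 -0.1199 -0.1063]
0.086 21 [-0.1276 -0.1174 -0.1076]
```

View pics/c4.png

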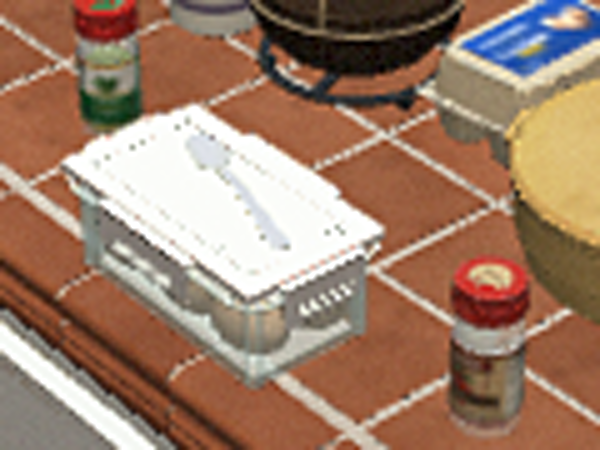

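The scene crop shows the right tab hanging flush at (325,300), its face vertical at y≈-0.1335. The spoon is in place at (235,190) and the jars are upright. One last check on the left tab.

```bash
python3 -m crank '{"x": [0.04,0.08,0.11,0.11,0.11,0.11],"y": [0,0,0,0,0,0],"z": [0,0,0,0,0,0],"drx": [0,0,0,0,0,0],"dry": [0,0,0,0,0,0],"drz": [0,0,0,0,0,0],"aperture": [0,0,0,0,0,0]}'; python3 slope.py 1 0.075
```

```text
time_s: 12.17
position: [0.475, 0.0666, 0.2612]
ee_rot: [-2.219, -2.224, 0.001]
ft_force: [1.3, -1.1, 0.5]
opening: -0.0001
grip_force: 0.0
0.055 11 [0.0766 0.0777 0.0779]
0.058 28 [0.0771 0.0773 0.0774]
0.061 44 [0.0765 0.0768 0.0776]
0.064 20 [0.0761 0.0768 0.077 ]
0.067 35 [0.0763 0.0764 0.0767]
0.07 22 [0.0761 0.0763 0.0763]
0.073 25 [0.0759 0.0764 0.0766]
0.076 36 [0.076  0.0762 0.0764]
0.079 49 [0.0689 0.0747 0.0765]
0.082 377 [0.0482 0.0719 0.076 ]
0.085 1070 [0.0418 0.0549 0.0675]
angle 0.0649635261604349 zmin 0.05347624084147179
```

Both tabs are shut, so I'll hand the job in.

```bash
python3 -c "from bench import manip; print(manip.finish_job())"
```

```text
the job is handed in; nothing more can be done
None
```

Both tabs look snapped shut and flat in the camera depth readings, with the spoon and jars undisturbed; the box slid about 2 mm while I pressed the left tab, and the job is handed in at about 12 s.

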